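Close up the layout wiring boxes and start the controller

TASK

The wiring of the model railway is finished: take the spanner that was left across one of the open wiring boxes and lay it flat in the wooden tray, then swing both boxes' covers over and press each down until its catch snaps and holds it fully shut. Last, press the large key on the controller firmly until it registers, and let go. Do not press the two small keys, and leave the jars, the boxcar and the tubes where they are.

Things in the scene. Friction and masses are not known exactly. Their poses are not given: they have to be found in the camera images.
- spanner: loose flat steel open-ended spanner, 130 mm long along its own y, shank 12 mm wide (x) and 6 mm thick, jaws 22 mm wide, 70 g. Origin: centre of its underside. It starts lying across the two side walls of box_a, roughly over the box's middle and along the hinge, underside 45 mm above the table; it sticks out past both side walls
- tray: fixed open wooden tray, outside 180 (its x) x 120 (its y) x 28 mm high, walls and floor 4 mm; origin at the centre of its underside
- box_a: fixed cream wiring box, open-topped, outside 74 (its x) x 90 (its y) x 45 mm high, walls 3 mm, terminal strip inside up to 14 mm above the table. Origin: centre of the underside. Its cover is hinged on its far (+x) wall: the axis runs along the box's y at x=+37, z=46 mm. The spanner lies on this one
- box_b: fixed cream wiring box, open-topped, outside 74 (its x) x 90 (its y) x 45 mm high, walls 3 mm, terminal strip inside up to 14 mm above the table. Origin: centre of the underside. Its cover is hinged on its far (+x) wall: the axis runs along the box's y at x=+37, z=46 mm. Looks the same as box_a, nothing lies on it
- cover_a (a joint): angle of box_a's cover, rad: 0 = shut flat on the box, grows as it opens up and back to the box's +x; starts folded back at 2.35 to 2.65. Stiff hinge (0.035 N m): stays where left. At about 0.12 its lip meets a sprung catch in the front wall; 8 to 15 N down near the front edge takes it past 0.06, then the catch pulls it to 0 and holds it. Resting unlatched it stands about 0.1 open
- cover_b (a joint): angle of box_b's cover, rad: 0 = shut flat on the box, grows as it opens up and back to the box's +x; starts folded back at 2.35 to 2.65. Stiff hinge (0.035 N m): stays where left. At about 0.12 its lip meets a sprung catch in the front wall; 8 to 15 N down near the front edge takes it past 0.06, then the catch pulls it to 0 and holds it. Resting unlatched it stands about 0.1 open
- cover_a_edge (a point): middle of the free edge of box_a's cover, on its outer face, 83.5 mm from the hinge axis. The cover is a plain dark grey plate, no handle, 83 mm long from the hinge, 90 mm wide, 5 mm thick, with a 50 mm wide lip under this edge, 18 mm deep; shut, its top is 51 mm above the table and it reaches from x=+37 to -46 mm of the box
- cover_b_edge (a point): middle of the free edge of box_b's cover, on its outer face, 83.5 mm from the hinge axis. The cover is a plain dark grey plate, no handle, 83 mm long from the hinge, 90 mm wide, 5 mm thick, with a 50 mm wide lip under this edge, 18 mm deep; shut, its top is 51 mm above the table and it reaches from x=+37 to -46 mm of the box
- controller: fixed dark layout controller, a flat block 130 (its x) x 120 (its y) x 40 mm high, with a grey key panel on the robot's half of its top and a small display behind; origin at the centre of its underside. A small jar stands on its top at the far left corner
- key_large: flat white square membrane key of the controller, 30 mm wide, 3 mm thick; origin at the centre of its underside, 40.5 mm above the table, at x=-28, y=+30 mm of the controller; its top is 43.5 mm above the table. It hardly moves (1.5 mm): it yields from 3 N, is down at 6 N, and registers when at least 4 N is kept on it for 0.1 s
- key_small_1: flat white square membrane key of the controller, 12 mm wide, 3 mm thick; origin at the centre of its underside, 40.5 mm above the table, at x=-28, y=-14 mm of the controller; not to be pressed
- key_small_2: flat white square membrane key of the controller, 12 mm wide, 3 mm thick; origin at the centre of its underside, 40.5 mm above the table, at x=-28, y=-42 mm of the controller; not to be pressed
- jar_1: bystander: loose small white jar with black lid, 26 mm across, 38 mm high, in front of box_a; origin under its centre
- jar_2: bystander: loose small white jar with black lid, 26 mm across, 38 mm high, in front of box_b; origin under its centre
- jar_3: bystander: loose small white jar with black lid, 26 mm across, 38 mm high, on the controller; origin under its centre
- boxcar: bystander: loose brown model boxcar 40 x 134 x 56 mm, long along its y, behind the boxes; origin under its centre
- tube_1: bystander: loose upright cardboard tube, 72 mm across, 105 mm high; origin under its centre
- tube_2: bystander: loose upright pale paper tube, 72 mm across, 90 mm high; origin under its centre
Not all that is in view belongs to the job. Of the things like the spanner, leave any that is red; of the rest the smaller one is meant.

How it is judged (in metres and radians):
On the way, in this order (a step that is already met when the one before it is completed fails the run):
1. the spanner lies let go in the tray (x of spanner in the frame of tray between -0.06 and 0.06 m and y of spanner in the frame of tray between -0.052 and 0.052 m and z of spanner in the frame of tray below 0.02 m and angle between spanner's own z axis and vertical below 0.3 rad and contact force between the fingers and spanner below 0.1 N), for 0.2 s.
2. both covers are shut past their catches (value of joint each of cover_a, cover_b below 0.03 rad), for 0.2 s.
3. the large key is pressed with at least 4 N for 0.1 s (contact force between anything else and key_large above 4 N), for 0.1 s.
At the end, for the whole second after the job is handed in: Both covers are held shut (each within 0.03 rad), the spanner lies flat and at rest in the tray (its middle within 60 mm along the tray and 52 mm across of the tray's middle, underside less than 20 mm above the table, tilted less than 0.3 rad) (all of step 2 and x of spanner in the frame of tray between -0.06 and 0.06 m and y of spanner in the frame of tray between -0.052 and 0.052 m and z of spanner in the frame of tray below 0.02 m and angle between spanner's own z axis and vertical below 0.3 rad and linear speed of spanner below 0.02 m/s); the robot touches nothing.
It fails at once if a small key is pressed (2 N) (contact force between anything else and key_small_1 above 2 N or contact force between anything else and key_small_2 above 2 N).
It fails at once if a jar, the boxcar or a tube is moved by more than 30 mm (distance of any of jar_1, jar_2, jar_3, boxcar, tube_1, tube_2 from where it was at the start of the episode above 0.03 m).
It also fails if it takes over 72 s, if anything falls off the work surface, if the arm or the gripper's body presses on something with over 40 N, if the wrist force passes 120 N, or if a joint passes its speed limit or range.

ROBOT

A 6-joint arm with a two-finger parallel gripper is mounted at the origin on the work surface. World frame = base frame: x ahead of the robot, y to its left, z up, the work surface at z = 0. Lengths are in mm, angles in rad, forces in N, time in s.
With the tool pointing down it reaches from about 350 to 875 mm from the base axis. Payload 4.2 kg.
Tool frame: the origin (TCP) lies between the finger pads; the fingertips stand 14 mm ahead of it and the grasp point (between the pads) lies 5 mm behind it; z points along the fingers, y is the line along which they close (so a half turn about z gives the same grasp; the last joint's range is limited). The gripper opens to 85 mm and grips with 20 to 120 N. Pads are 22 mm wide; open, the fingers measure 114 mm over their backs; the gripper's body (76 mm by 85 mm) begins 54 mm behind the grasp point. The pads swing forward as they close: fully open they stand 13 mm farther back than shut.
Start: joints at [1.533, 0.385, 0.008, 0, -1.194, -0.259], TCP at [182.756, 597.662, 245.312] pointing down, gripper open.
Joint ranges: [-3.14, 3.14], [-1.21, 2.06], [-1.07, 1.41], [-3.16, 2.05], [-2.99, -0.16], [-3.1, 3.1]. Speed limits (rad/s): [2.79, 2.79, 3.14, 3.14, 3.14, 3.14].

INTERFACE

Orientations are given as a unit quaternion [x, y, z, w].
In Python, from bench import * gives the robot as it stands.
- The arm moves only by the tool carry_out, never from a script. Its argument "motion" is a list of rows, each a list of 7 numbers: the turn, a rotation vector about the tool's x, y, z in rad, then the shift along the tool's x, y, z in mm, then the opening, from -1 (shut) to 1 (fully open), so that 0 is half open. A call has 1 to 5 rows; each row is the pose to reach, as a shift and turn from the pose commanded when the call began, along the tool's axes at that moment; what a row does not reach only later rows make up. A row lasts 1/8 s, in which the tool goes at most 62.5 mm and 10.7 degrees, less where a joint would pass 70% of its speed; a pose out of reach is approached as far as the arm can. A call with a gripper value outside its range is refused whole. The fingers move at their own pace and stop on an object; the grip force is fixed at half the most. Time passes only in rows, so rows that repeat a pose let the fingers close. It gives the time, the measured TCP pose, the force, the opening and the grip force at its end, in the units of the state.
- read_state(): the state, without advancing time (a new reading comes with each control period).
- get_image(name): name is "side" or "top" or "wrist"; returns a dict with "color" (400x640x3 uint8, blue, green, red), "mtx" (3x3 intrinsics, pixels), "k1" (the pictures are not rectified: a ray, as slopes to the right and down, at radius r is drawn at 1 + k1 r^2 times it, then the intrinsics apply), "position" and "orientation" of the camera in the world. Camera axes: x right, y down, z forward; pixel columns grow to the right and rows downward; lengths in mm; the calibration is good to about 2 mm. A picture is of the moment at which its call begins. There is no depth.
- job_done(): hands the job in; it is judged then, once.
The state is a dict: "clock": time; "joints": joint angles; "joint_vel": joint speeds; "joint_efforts": joint torques, N m; "position": TCP position; "ee_rot": TCP orientation; "contact_force": force on the tool from outside, world axes, zero at the start; "wrist_torque": the same for the moment, N m; "gripper_width": finger opening in mm; "grasp_force": force on a finger pad.
Only numpy, scipy, OpenCV 4.12 (cv2) and the standard library are available. Lean on these libraries where they do the work, as an engineer would, in place of code of your own. Each camera call takes 0.05 s, during which the arm holds its last target. There are 200 camera calls.

## Working session

There is one attempt and no reset: what is moved stays moved. The work goes in short steps, Python scripts to look and compute and a tool call to move; the robot and the scene stay as the last step left them, time stands still between calls to the robot, and variables do not carry over. Pictures are saved under pics/ and viewed, at most 10 in all, crops included, and the job is handed in when it is done.

Besides the shell and the picture viewer there is one more tool, called after ">>>" as name([rows], argument=value, ...), one row to a line, values as JSON. carry_out: Moves the arm, as the interface text tells. Its arguments: {"type":"object","properties":{"motion":{"type":"array"}},"required":["motion"]}

```bash
mkdir -p pics; cat > h.py <<'E'
from bench import *
import numpy as np, cv2
from scipy.spatial.transform import Rotation as R
def snap(n,f):
    im=get_image(n); cv2.imwrite('pics/'+f+'.png',im['color']); np.save('pics/'+f+'.npy',im,allow_pickle=True); return im
def load(f): return np.load('pics/'+f+'.npy',allow_pickle=True).item()
def ray(im,u,v):
    M=np.array(im['mtx']); d=np.array([(u-M[0,2])/M[0,0],(v-M[1,2])/M[1,1]]); p=d.copy()
    for _ in range(20): p=d/(1+im['k1']*(p@p))
    w=R.from_quat(im['orientation']).apply([p[0],p[1],1]); return np.array(im['position']),w
def onz(im,u,v,z):
    o,w=ray(im,u,v); return (o+w*(z-o[2])/w[2]).round(1)
def proj(im,P):
    p=R.from_quat(im['orientation']).inv().apply(np.array(P)-im['position']); q=p[:2]/p[2]; q=q*(1+im['k1']*(q@q)); M=np.array(im['mtx'])
    return np.array([q[0]*M[0,0]+M[0,2],q[1]*M[1,1]+M[1,2]]).round(1)
E
python3 - <<'E'
from h import *
for n in('top','side'):
    im=snap(n,n+'0'); print(n,im['position'],im['orientation'],im['mtx'],im['k1'])
s=read_state(); print(s)
E
```

```text
top [402.54830722   2.6850155  913.62394495] [ 0.70641561 -0.70505528  0.03628278 -0.05057272] [[400.64780062   0.         312.41241854]
 [  0.         400.64780062 202.51027208]
 [  0.           0.           1.        ]] 0.025642719734855685
side [463.70856667 854.20591985 628.26132104] [-0.04556073  0.87659913 -0.4789028   0.01225958] [[471.94745284   0.         313.7649029 ]
 [  0.         471.94745284 199.61896048]
 [  0.           0.           1.        ]] -0.1413216811898477
{'clock': 0.1, 'joints': array([ 1.53261715e+00,  3.85457045e-01,  6.76570751e-03, -3.88895931e-04,
       -1.19403265e+00, -2.58624943e-01]), 'joint_vel': array([-0.00011753, -0.00140028,  0.00310305,  0.00168829, -0.00027967,
       -0.00058656]), 'joint_efforts': array([-2.04121852e-04, -3.93319702e+01,  1.88930207e+01,  4.19798434e+00,
       -2.58760265e-03,  2.95241442e-06]), 'position': array([182.62563868, 597.20232776, 244.35271633]), 'ee_rot': array([ 9.88997527e-01, -1.47928801e-01, -7.36224364e-05,  9.77862558e-04]), 'contact_force': array([-0.40246692, -0.64745201, -0.61460507]), 'wrist_torque': array([ 0.00131287, -0.04921216, -0.00304313]), 'grasp_force': 0.0, 'gripper_width': 85.39809337887392}
```

View pics/top0.png

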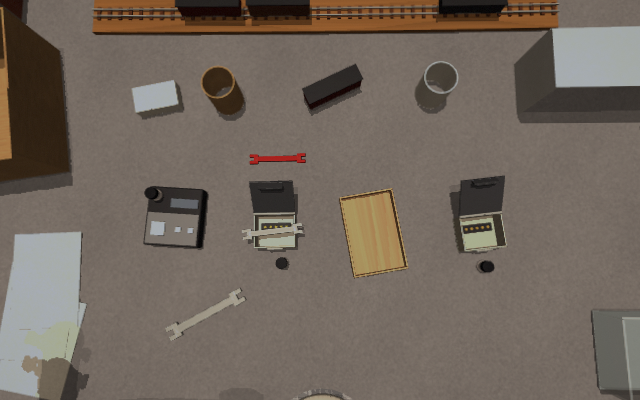

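View pics/side0.png

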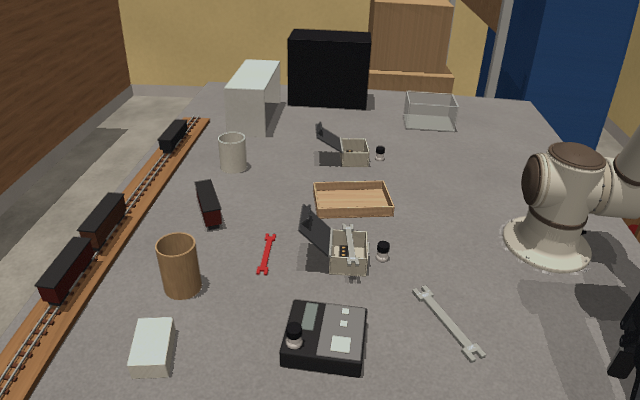

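The pictures show three spanner-like things: red at top (278,158), a small steel one across box_a at (273,232), and a large steel one on the table at (205,315). The one at (273,232) is meant: it isn't red, it is the smaller of the two steel ones, and it lies across a box. In the top view the tray is at (373,233), box_b at (482,230), the controller at (175,217) and its large key at (158,229). I'll confirm with a crop and measure.

```bash
python3 - <<'E'
from h import *
im=load('top0'); c=im['color']
cv2.imwrite('pics/c1.png',cv2.resize(c[170:280,130:300],None,fx=4.7,fy=4.7,interpolation=cv2.INTER_CUBIC))
cv2.imwrite('pics/c2.png',cv2.resize(c[165:285,330:515],None,fx=4.3,fy=4.3,interpolation=cv2.INTER_CUBIC))
E
```

```text
(no output)
```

View pics/c1.png

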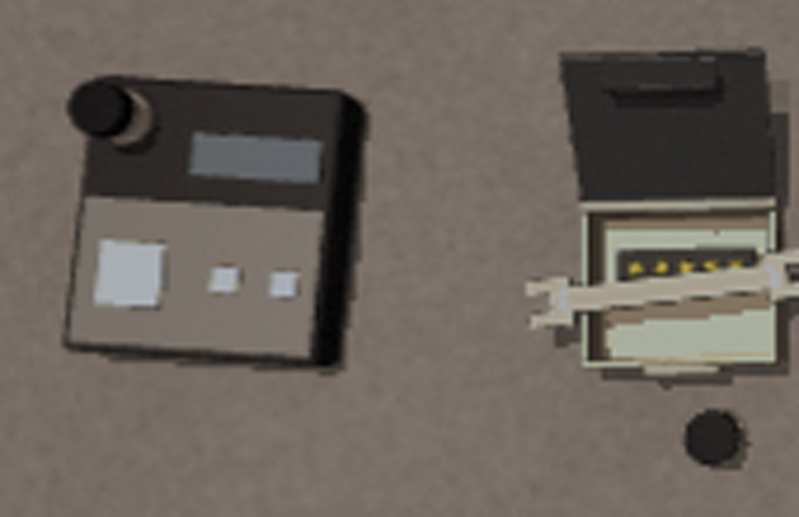

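View pics/c2.png

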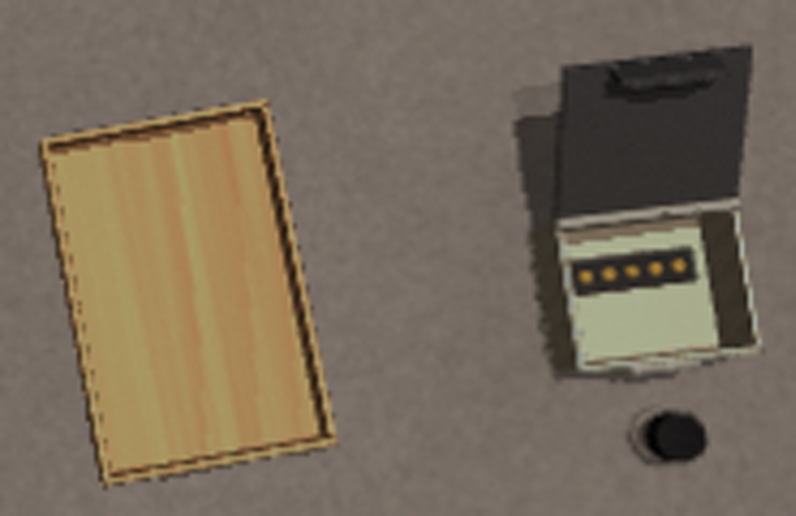

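The crop confirms it: a small steel spanner across box_a, with jaws past both walls. Its left end is at crop (530,305). Jar_1 is just in front of the box.

```bash
python3 - <<'E'
from h import *
im=load('top0')
A=lambda x,y:(130+x/4.7-.4,170+y/4.7-.4); B=lambda x,y:(330+x/4.3-.4,165+y/4.3-.4)
def show(n,pts,z,f=A):
    P=np.array([onz(im,*f(*p),z) for p in pts]); print(n,P[:,:2].tolist(),'mean',P.mean(0).round(1)[:2])
show('boxa',[(583,207),(776,202),(777,365),(583,365)],45)
show('boxb',[(557,230),(741,207),(760,350),(578,370)],45,B)
show('tray',[(42,142),(268,100),(335,440),(105,485)],28,B)
show('key',[(97,240),(163,242),(160,307),(93,304)],43.5)
show('small',[(225,279),(284,284)],43.5)
show('jar1,',[(713,437)],38); show('jar2',[(677,437)],38,B)
show('jar3',[(102,107)],78)
show('spanL',[(530,305)],51)
m=(im['color'].min(2)>115).astype(np.uint8)
roi=m[215:245,238:310]; print('\n'.join(''.join('#' if x else '.' for x in r) for r in roi))
s=load('side0')
for n,P in(('boxcar top',(336,86)),('tube1',(219,80)),('tube2',(440,76))): print(n,onz(im,*P,90))
show('covA free',[(560,53),(765,50)],90); show('covB free',[(563,68),(750,46)],90,B)
E
```

```text
boxa [[485.3, 148.7], [487.7, 59.0], [412.6, 57.9], [412.4, 147.1]] mean [449.5 103.2]
boxb [[476.3, -295.4], [488.0, -386.3], [417.1, -391.6], [406.8, -302.7]] mean [ 447. -344.]
tray [[523.0, -39.2], [544.9, -156.2], [371.3, -186.0], [348.2, -70.1]] mean [ 446.8 -112.9]
key [[469.8, 374.8], [468.9, 344.1], [438.8, 343.9], [440.1, 375.0]] mean [454.4 359.5]
small [[451.8, 314.4], [449.5, 286.9]] mean [450.6 300.6]
jar1, [[379.7, 87.5]] mean [379.7  87.5]
jar2 [[374.2, -351.9]] mean [ 374.2 -351.9]
jar3 [[527.2, 361.0]] mean [527.2 361. ]
spanL [[439.6, 171.0]] mean [439.6 171. ]
........................................................#...............
................#.......................................#...............
................#.......................................#...............
................#.......................................#...............
................#....#######################.############...............
................#....####################################...............
................#....####################################...............
..
[... 1189 characters left out ...]
......############################...............
.....##.........#......##################################...............
................#....####################################...............
................#....####################################...............
................#....####################################...............
................#....####################################...............
................#.....###################################...............
boxcar top [755.7 -30.2  90. ]
tube1 [770.2 221.7  90. ]
tube2 [ 776.  -251.5   90. ]
covA free [[549.8, 152.8], [551.1, 61.5]] mean [550.4 107.2]
covB free [[550.4, -286.0], [561.0, -374.5]] mean [ 555.7 -330.2]
```

```bash
cat >> h.py <<'E'
def pose():
    s=read_state(); r=R.from_quat(s['ee_rot']); x=r.apply([1,0,0]); return np.array(s['position']),r,np.arctan2(x[1],x[0]),s
def want(xyz,psi):
    "shift in tool axes and turn about tool z from the measured pose to xyz and heading psi of tool x"
    p,r,ps,s=pose(); g=R.from_matrix(np.array([[np.cos(psi),np.sin(psi),0],[np.sin(psi),-np.cos(psi),0],[0,0,-1]]).T) if 0 else R.from_matrix(np.column_stack([[np.cos(psi),np.sin(psi),0],[np.sin(psi),-np.cos(psi),0],[0,0,-1]]))
    print('turn',(r.inv()*g).as_rotvec().round(3),'shift',r.inv().apply(np.array(xyz)-p).round(1),'| at',p.round(1),'psi',ps.round(3),'F',s['contact_force'].round(1),'w',s['gripper_width'].round(1),'t',s['clock'])
E
python3 - <<'E'
from h import *
im=load('top0'); l=onz(im,242,234.2,51); r=onz(im,302.5,227.5,51); print(l,r,(l+r)/2,np.linalg.norm(l-r))
d=l-r; a=np.arctan2(d[1],d[0]); print('spanner dir',a)
m=(l+r)/2
want([m[0],m[1],200],a-np.pi)
want([m[0],m[1],200],a)
E
```

```text
[440.2 171.8  51. ] [454.9  41.5  51. ] [447.55 106.65  51.  ] 131.12658006674314
spanner dir 1.68313789874245Traceback (most recent call last):
  File "<stdin>", line 5, in <module>
  File "h.py", line 21, in want
    print('turn',(r.inv()*g).as_rotvec().round(3),'shift',r.inv().apply(np.array(xyz)-p).round(1),'| at',p.round(1),'psi',ps.round(3),'F',s['contact_force'].round(1),'w',s['gripper_width'].round(1),'t',s['clock'])
                                                                                                                                                                          ^^^^^^^^^^^^^^^^^^^^^^^^
AttributeError: 'float' object has no attribute 'round'
```

```bash
sed -i "s/s\['gripper_width'\].round(1)/round(s['gripper_width'],1)/; s/ if 0 else R.from_matrix(np.column_stack.*$//; s/g=R.from_matrix(np.array(\(.*\)).T)/g=R.from_matrix(np.array(\1).T)/" h.py; grep -n g= h.py; python3 - <<'E'
from h import *
want([447.5,106.6,200],-1.458)
E
```

```text
20:    p,r,ps,s=pose(); g=R.from_matrix(np.array([[np.cos(psi),np.sin(psi),0],[np.sin(psi),-np.cos(psi),0],[0,0,-1]]).T)
turn [ 2.000e-03 -1.000e-03  1.161e+00] shift [396.8 391.5  45.2] | at [182.6 597.2 244.4] psi -0.297 F [-0.4 -0.6 -0.6] w 85.4 t 0.1
```

>>> carry_out([
  [0,0,0.12,40,39,4,1],
  [0,0,0.24,80,78,8,0.5],
  [0,0,0.36,120,117,12,0],
  [0,0,0.48,160,156,16,-0.4],
  [0,0,0.58,200,195,20,-0.4],
])

```text
clock: 0.72
position: [317.4, 350.8, 225.0]
ee_rot: [0.905, -0.426, -0.0, 0.0]
contact_force: [1.0, 0.9, 0.0]
gripper_width: 25.6
grasp_force: 0.0
```

```bash
python3 - <<'E'
from h import *
want([447.5,106.6,200],-1.458)
E
```

```text
turn [ 0.    -0.     0.578] shift [271.1  55.4  25. ] | at [317.4 350.8 225. ] psi -0.88 F [1.  0.9 0. ] w 25.6 t 0.725
```

>>> carry_out([
  [0,0,0.15,60,12,6,-0.4],
  [0,0,0.3,120,25,12,-0.4],
  [0,0,0.44,180,37,18,-0.4],
  [0,0,0.58,230,47,22,-0.4],
  [0,0,0.58,271,55,24,-0.4],
])

```text
clock: 1.35
position: [448.3, 107.1, 200.9]
ee_rot: [0.746, -0.666, -0.0, 0.0]
contact_force: [0.5, 0.4, 0.1]
gripper_width: 25.2
grasp_force: 0.0
```

```bash
python3 - <<'E'
from h import *
im=snap('wrist','w1'); want([447.5,106.6,100],-1.458)
print(proj(im,[447.5,106.6,51]),proj(im,[440.2,171.8,51]),proj(im,[454.9,41.5,51]))
E
```

```text
turn [ 0.002 -0.002 -0.003] shift [ -2.2   1.4 100.5] | at [449.3 104.7 200.5] psi -1.461 F [ 1.9 -2.3  0.1] w 25.5 t 1.4
[317.2 185. ] [317.  252.1] [317.2 108.2]
```

View pics/w1.png

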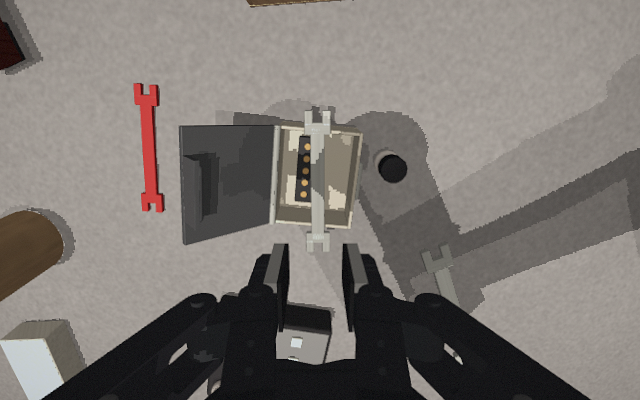

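The wrist picture shows the spanner from (319,107) to (318,250), within 2 px of the prediction, so the position is good. Descend and grip.

>>> carry_out([
  [0,0,0,-2,1,50,-0.4],
  [0,0,0,-2,1,100,-0.4],
  [0,0,0,-2,1,135,-0.4],
  [0,0,0,-2,1,147,-0.4],
  [0,0,0,-2,1,147,-0.4],
])

```text
clock: 2.02
position: [446.9, 111.1, 54.2]
ee_rot: [0.746, -0.666, -0.0, 0.001]
contact_force: [-0.2, 0.2, -0.1]
gripper_width: 25.5
grasp_force: 0.0
```

>>> carry_out([
  [0,0,0,0,0,0,-1],
  [0,0,0,0,0,0,-1],
  [0,0,0,0,0,0,-1],
  [0,0,0,0,0,0,-1],
])

```text
clock: 2.52
position: [447.7, 111.7, 55.6]
ee_rot: [0.746, -0.665, 0.0, -0.001]
contact_force: [-0.9, 0.8, 6.0]
gripper_width: 9.8
grasp_force: 60.1
```

```bash
python3 - <<'E'
from h import *
want([446.8,-112.9,120],.172-np.pi)
E
```

```text
turn [-1.000e-03  3.000e-03  1.513e+00] shift [222.9  26.4 -64.7] | at [447.7 111.7  55.6] psi -1.456 F [-0.9  0.8  6. ] w 9.8 t 2.525
```

>>> carry_out([
  [0,0,0,0,0,-15,-1],
  [0,0,0,0,0,-50,-1],
  [0,0,0,0,0,-80,-1],
  [0,0,0,0,0,-80,-1],
])

```text
clock: 3.02
position: [448.0, 111.8, 136.6]
ee_rot: [0.746, -0.666, 0.001, -0.003]
contact_force: [-0.8, 0.9, -1.3]
gripper_width: 9.6
grasp_force: 59.3
```

```bash
python3 - <<'E'
from h import *
snap('wrist','w2'); s=snap('side','s2'); want([446.8,-112.9,120],.172-np.pi)
p=pose()[0]; u=proj(s,p); print(u); x,y=u.astype(int)
w=load('w2')['color']
c=cv2.resize(s['color'][max(0,y-70):y+70,x-90:x+90],(514,400)); cv2.imwrite('pics/v2.png',c)
E
```

```text
turn [ 1.000e-03 -0.000e+00  1.512e+00] shift [222.4  24.8  14. ] | at [446.2 110.8 134. ] psi -1.457 F [-0.2  0.3 -1.3] w 9.8 t 3.125
[353.3 208.9]
```

View pics/v2.png

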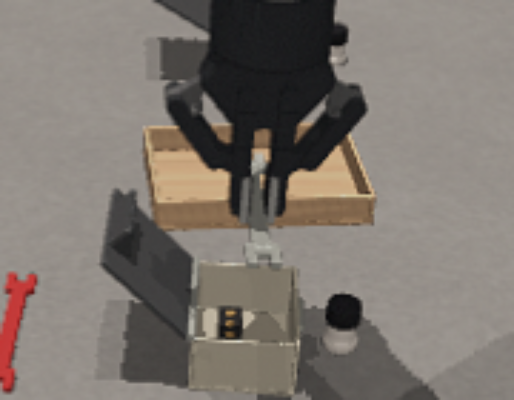

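The crop shows the spanner held between the fingers and clear of the box. Carry it to the tray.

>>> carry_out([
  [0,0,0.17,35,4,0,-1],
  [0,0,0.34,70,8,0,-1],
  [0,0,0.5,105,12,0,-1],
  [0,0,0.66,140,16,0,-1],
  [0,0,0.82,170,20,0,-1],
])

```text
clock: 3.75
position: [445.1, -61.4, 132.8]
ee_rot: [-0.416, 0.909, 0.001, -0.002]
contact_force: [-1.4, -0.7, -0.3]
gripper_width: 10.0
grasp_force: 59.3
```

```bash
python3 - <<'E'
from h import *
want([447.8,-112.9,120],.172-np.pi)
E
```

```text
turn [ 0.001 -0.003  0.687] shift [ 37.2 -35.7  12.8] | at [445.1 -61.4 132.8] psi -2.283 F [-1.4 -0.7 -0.3] w 10.0 t 3.75
```

>>> carry_out([
  [0,0,0.18,13,-12,0,-1],
  [0,0,0.36,26,-24,0,-1],
  [0,0,0.53,37,-36,0,-1],
  [0,0,0.69,37,-36,20,-1],
  [0,0,0.69,37,-36,65,-1],
])

```text
clock: 4.38
position: [450.5, -111.8, 68.8]
ee_rot: [-0.087, 0.996, -0.0, 0.002]
contact_force: [-0.2, 0.4, -0.2]
gripper_width: 9.9
grasp_force: 59.3
```

```bash
python3 - <<'E'
from h import *
t=snap('top','t3'); want([447.8,-112.9,21],.172-np.pi)
snap('side','s3')
E
```

```text
turn [ 0.002 -0.012 -0.   ] shift [-3.  -1.6 41.6] | at [ 445.1 -111.8   62.6] psi -2.97 F [-1.9  0.  -5.9] w 9.8 t 4.425
```

>>> carry_out([
  [0,0,0,-2,-1,20,-1],
  [0,0,0,-2,-1,32,-1],
  [0,0,0,-2,-1,39,-1],
  [0,0,0,-2,-1,43,-1],
  [0,0,0,-2,-1,43,-1],
])

```text
clock: 5.1
position: [451.9, -112.2, 26.5]
ee_rot: [-0.087, 0.996, -0.0, 0.0]
contact_force: [0.5, 0.8, -1.2]
gripper_width: 9.9
grasp_force: 59.3
```

>>> carry_out([
  [0,0,0,0,0,3,-1],
  [0,0,0,0,0,6,-1],
  [0,0,0,0,0,6,-0.6],
  [0,0,0,0,0,6,-0.4],
  [0,0,0,0,0,6,-0.4],
])

```text
clock: 5.72
position: [451.9, -112.2, 20.4]
ee_rot: [-0.087, 0.996, -0.0, 0.0]
contact_force: [-0.7, -0.6, 0.0]
gripper_width: 25.4
grasp_force: 0.0
```

>>> carry_out([
  [0,0,0,0,0,-10,-0.4],
  [0,0,0,0,0,-40,-0.4],
  [0,0,0,0,0,-90,-0.4],
  [0,0,0,0,0,-130,-0.8],
  [0,0,0,0,0,-130,-1],
])

```text
clock: 6.35
position: [454.0, -112.2, 154.4]
ee_rot: [-0.088, 0.996, -0.0, 0.005]
contact_force: [0.0, -0.2, -0.1]
gripper_width: 0.2
grasp_force: 0.0
```

```bash
python3 - <<'E'
from h import *
w=snap('wrist','w4'); want([560,-112.9,145],-1.57)
E
```

```text
turn [-0.003  0.004 -1.397] shift [-105.7  -19.5    7.8] | at [ 452.5 -112.1  152.3] psi -2.967 F [-0.7  0.7 -1.4] w 0.2 t 6.4
```

View pics/w4.png

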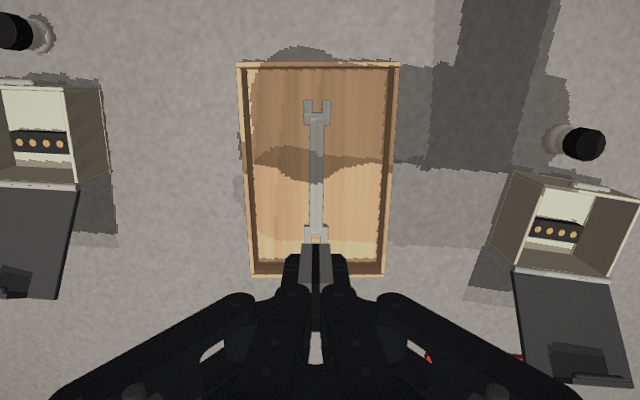

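The picture shows the spanner flat in the middle of the tray, from (316,100) to (316,243), and the shut fingers clear of it. Next is box_b's cover, pushed from behind with shut fingers.

```bash
python3 - <<'E'
from h import *
p,r,ps,s=pose(); w=load('w4'); print('cam in tool',r.inv().apply(w['position']-p).round())
c=np.array([447,-344.]);e=np.array([np.cos(.11),np.sin(.11)])
print(c+138*e); want([*(c+138*e),160],.11-np.pi)
E
```

```text
cam in tool [  76.   -1. -130.]
[ 584.16594152 -328.85059448]
turn [-0.     0.005  0.065] shift [ -92.  -236.3   -7.3] | at [ 452.5 -112.1  152.3] psi -2.967 F [-0.7  0.7 -1.4] w 0.2 t 6.4
```

>>> carry_out([
  [0,0,0.03,-20,-55,-6,-1],
  [0,0,0.065,-45,-110,-8,-1],
  [0,0,0.065,-70,-165,-8,-1],
  [0,0,0.065,-92,-215,-8,-1],
  [0,0,0.065,-92,-236,-8,-1],
])

```text
clock: 7.02
position: [583.7, -330.6, 155.5]
ee_rot: [-0.054, 0.999, 0.001, -0.002]
contact_force: [-1.0, 0.3, -1.1]
gripper_width: 0.2
grasp_force: 0.0
```

```bash
python3 - <<'E'
from h import *
want([584.2,-328.9,84],.11-np.pi)
E
```

```text
turn [ 0.001 -0.003 -0.002] shift [-0.9  1.6 71.5] | at [ 583.7 -330.6  155.5] psi -3.034 F [-1.   0.3 -1.1] w 0.2 t 7.025
```

>>> carry_out([
  [0,0,0,0,1,40,-1],
  [0,0,0,0,1,71,-1],
  [0,0,0,0,1,71,-1],
  [0,0,0,18,1,71,-1],
  [0,0,0,30,1,71,-1],
])

```text
clock: 7.65
position: [561.9, -331.5, 93.0]
ee_rot: [-0.056, 0.998, -0.004, 0.011]
contact_force: [13.8, 5.4, 11.1]
gripper_width: 0.1
grasp_force: 7.2
```

>>> carry_out([
  [0,0,0,14,0,-3,-1],
  [0,0,0,30,0,-12,-1],
  [0,0,0,48,0,-22,-1],
  [0,0,0,66,0,-28,-1],
  [0,0,0,86,0,-30,-1],
])

```text
clock: 8.28
position: [466.5, -340.6, 117.7]
ee_rot: [-0.055, 0.999, -0.0, 0.0]
contact_force: [-0.4, 0.0, 1.0]
gripper_width: 0.0
grasp_force: 0.2
```

```bash
python3 - <<'E'
from h import *
want([447-10*.994,-344-1.1,114],.11-np.pi)
s=snap('side','s5');cv2.imwrite('pics/v5.png',cv2.resize(s['color'][70:190,260:440],(720,480)))
E
```

```text
turn [-0.     0.    -0.001] shift [29.8 -1.2  3.7] | at [ 466.5 -340.6  117.7] psi -3.032 F [-0.4  0.   1. ] w 0.0 t 8.275
```

View pics/v5.png

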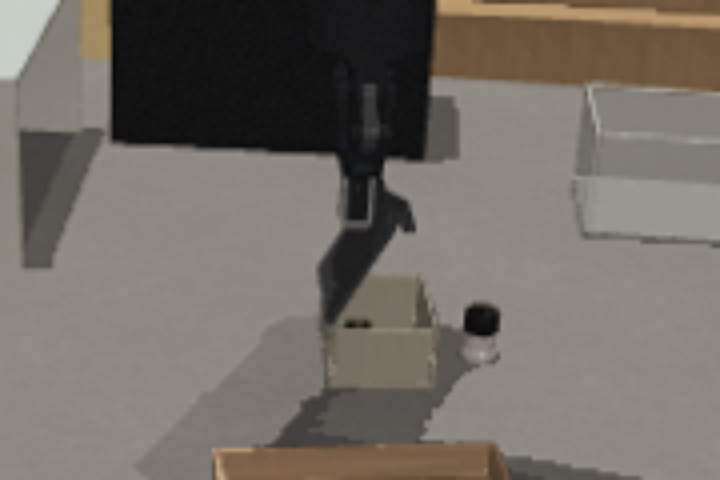

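The picture shows box_b's cover past vertical and leaning forward over the box, with the fingers behind it. Continue over and down.

>>> carry_out([
  [0,0,0,16,-1,2,-1],
  [0,0,0,32,-1,5,-1],
  [0,0,0,42,-1,22,-1],
  [0,0,0,50,-1,37,-1],
  [0,0,0,55,-1,43,-1],
])

```text
clock: 8.95
position: [412.4, -347.3, 73.4]
ee_rot: [-0.055, 0.999, 0.0, -0.001]
contact_force: [3.5, 4.5, 7.7]
gripper_width: -0.1
grasp_force: 3.8
```

>>> carry_out([
  [0,0,0,0,0,3,-1],
  [0,0,0,0,0,5,-1],
  [0,0,0,0,0,7,-1],
])

```text
clock: 9.32
position: [413.3, -347.5, 67.5]
ee_rot: [-0.055, 0.998, -0.0, -0.0]
contact_force: [0.3, -0.2, 1.3]
gripper_width: -0.1
grasp_force: 0.7
```

>>> carry_out([
  [0,0,0,0,0,2,-1],
  [0,0,0,0,0,4,-1],
  [0,0,0,0,0,5,-1],
])

```text
clock: 9.7
position: [414.0, -347.8, 64.6]
ee_rot: [-0.056, 0.998, -0.001, 0.0]
contact_force: [-4.7, 4.3, 20.2]
gripper_width: 0.1
grasp_force: 10.1
```

>>> carry_out([
  [0,0,0,0,0,-30,-1],
  [0,0,0,0,0,-80,-1],
  [0,0,0,-30,40,-100,-1],
  [0,0,0,-60,95,-100,-1],
  [0,0,0,-90,150,-100,-1],
])

```text
clock: 10.32
position: [487.5, -187.2, 162.7]
ee_rot: [-0.054, 0.999, -0.0, 0.001]
contact_force: [1.3, -0.7, 0.8]
gripper_width: 0.0
grasp_force: 0.0
```

```bash
python3 - <<'E'
from h import *
c=np.array([449.5,103.2]);e=np.array([np.cos(.013),np.sin(.013)])
want([*(c+142*e),165],.013-np.pi)
s=snap('top','t6');cv2.imwrite('pics/v6.png',cv2.resize(s['color'][165:285,430:530],(500,600)))
E
```

```text
turn [-0.     0.002  0.096] shift [-135.2  279.2   -2.1] | at [ 487.5 -187.2  162.7] psi -3.033 F [ 1.3 -0.7  0.8] w 0.0 t 10.325
```

View pics/v6.png

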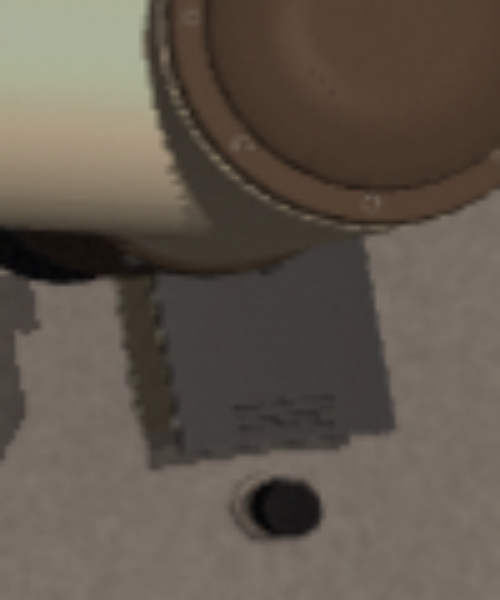

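The picture shows box_b's cover flat on its box and jar_2 in its place. Next, box_a.

>>> carry_out([
  [0,0,0.02,-27,55,0,-1],
  [0,0,0.04,-54,110,-2,-1],
  [0,0,0.06,-81,165,-2,-1],
  [0,0,0.08,-108,220,-2,-1],
  [0,0,0.096,-135,270,-2,-1],
])

```text
clock: 11.0
position: [591.7, 96.8, 164.1]
ee_rot: [-0.007, 1.0, 0.0, 0.0]
contact_force: [0.8, 0.2, 0.6]
gripper_width: -0.0
grasp_force: 0.0
```

```bash
python3 - <<'E'
from h import *
want([591.5,105,84],.013-np.pi)
E
```

```text
turn [0.    0.001 0.001] shift [ 0.1  8.1 80.1] | at [591.7  96.8 164.1] psi -3.127 F [0.8 0.2 0.6] w -0.0 t 11.0
```

>>> carry_out([
  [0,0,0,0,8,40,-1],
  [0,0,0,0,8,76,-1],
  [0,0,0,0,8,76,-1],
  [0,0,0,16,8,76,-1],
  [0,0,0,32,8,76,-1],
])

```text
clock: 11.62
position: [559.9, 102.2, 90.0]
ee_rot: [-0.007, 1.0, 0.0, 0.002]
contact_force: [-0.8, 0.7, 0.2]
gripper_width: -0.1
grasp_force: 0.0
```

>>> carry_out([
  [0,0,0,15,0,-4,-1],
  [0,0,0,32,0,-12,-1],
  [0,0,0,50,0,-22,-1],
  [0,0,0,68,0,-27,-1],
  [0,0,0,88,0,-27,-1],
])

```text
clock: 12.25
position: [470.1, 100.9, 116.2]
ee_rot: [-0.007, 1.0, 0.0, 0.001]
contact_force: [0.7, -0.3, -0.8]
gripper_width: -0.0
grasp_force: 0.3
```

```bash
python3 - <<'E'
from h import *
want([439.5,103,114],.013-np.pi)
E
```

```text
turn [0.001 0.002 0.001] shift [30.6  2.5  2.2] | at [470.1 100.9 116.2] psi -3.128 F [ 0.7 -0.3 -0.8] w -0.0 t 12.25
```

>>> carry_out([
  [0,0,0,16,1,1,-1],
  [0,0,0,32,2,4,-1],
  [0,0,0,42,2,20,-1],
  [0,0,0,50,2,35,-1],
  [0,0,0,55,2,41,-1],
])

```text
clock: 12.88
position: [414.8, 101.7, 73.8]
ee_rot: [-0.007, 1.0, -0.0, -0.001]
contact_force: [2.5, -1.2, 4.9]
gripper_width: -0.1
grasp_force: 3.5
```

>>> carry_out([
  [0,0,0,0,0,4,-1],
  [0,0,0,0,0,7,-1],
  [0,0,0,0,0,9,-1],
])

```text
clock: 13.25
position: [416.2, 102.2, 65.3]
ee_rot: [-0.007, 1.0, 0.0, 0.0]
contact_force: [-0.7, -0.2, 0.1]
gripper_width: 0.1
grasp_force: 0.0
```

>>> carry_out([
  [0,0,0,0,0,1,-1],
  [0,0,0,0,0,2,-1],
  [0,0,0,0,0,3,-1],
])

```text
clock: 13.62
position: [416.3, 102.2, 64.4]
ee_rot: [-0.008, 1.0, -0.0, 0.0]
contact_force: [-8.6, 0.8, 29.2]
gripper_width: -0.1
grasp_force: 14.4
```

>>> carry_out([
  [0,0,0,0,0,-30,-1],
  [0,0,0,0,20,-75,-1],
  [0,0,0,-14,80,-75,-1],
  [0,0,0,-28,140,-75,-1],
  [0,0,0,-38,200,-75,-1],
])

```text
clock: 14.25
position: [451.7, 304.6, 137.6]
ee_rot: [-0.007, 1.0, 0.001, 0.001]
contact_force: [0.8, -0.6, 0.0]
gripper_width: 0.2
grasp_force: 0.0
```

>>> carry_out([
  [0,0,0,0,45,0,-1],
  [0,0,0,0,57,0,-1],
  [0,0,0,0,57,0,-1],
])

```text
clock: 14.62
position: [450.0, 359.6, 136.8]
ee_rot: [-0.007, 1.0, -0.0, -0.0]
contact_force: [-0.6, -0.8, -1.6]
gripper_width: -0.2
grasp_force: 0.0
```

```bash
python3 - <<'E'
from h import *
want([454.4,359.5,57.5],.013-np.pi)
t=snap('top','t7');s=snap('side','s7'); w=snap('wrist','w7')
print(proj(w,[454.4,359.5,43.5]))
a=cv2.resize(t['color'][165:290,215:520],(790,324)); b=cv2.resize(s['color'][110:290,260:420],(310,270)); c=cv2.resize(w['color'],(432,270))
o=np.zeros((600,790,3),np.uint8); o[:324]=a; o[328:598,:310]=b; o[328:598,320:752]=c
cv2.imwrite('pics/v7.png',o)
E
```

```text
turn [-0.001 -0.001  0.001] shift [-4.4 -0.1 79.3] | at [450.  359.6 136.8] psi -3.127 F [-0.6 -0.8 -1.6] w -0.2 t 14.625
[318.3 209.8]
```

View pics/v7.png

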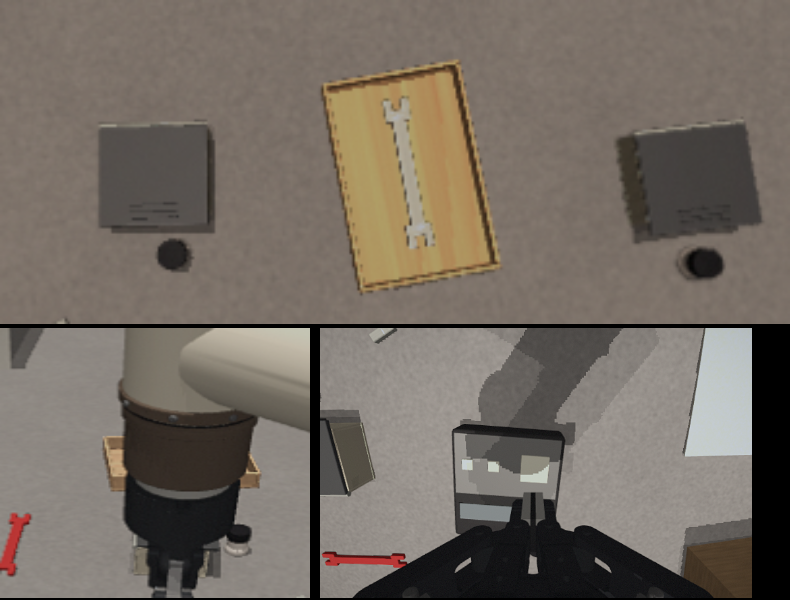

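The picture shows both covers flat and the spanner in the tray. The large key at wrist (318,210) is exactly where predicted. Press it.

>>> carry_out([
  [0,0,0,-4,0,40,-1],
  [0,0,0,-4,0,68,-1],
  [0,0,0,-4,0,76,-1],
  [0,0,0,-4,0,76,-1],
])

```text
clock: 15.28
position: [454.6, 359.1, 61.6]
ee_rot: [-0.007, 1.0, -0.0, 0.0]
contact_force: [-0.2, -0.2, 0.2]
gripper_width: 0.2
grasp_force: 0.0
```

>>> carry_out([
  [0,0,0,0,0,3,-1],
  [0,0,0,0,0,5,-1],
  [0,0,0,0,0,5,-1],
])

```text
clock: 15.65
position: [454.7, 360.1, 57.3]
ee_rot: [-0.007, 1.0, 0.001, 0.001]
contact_force: [-1.4, -1.5, 3.9]
gripper_width: 0.1
grasp_force: 1.7
```

>>> carry_out([
  [0,0,0,0,0,2,-1],
  [0,0,0,0,0,3,-1],
  [0,0,0,0,0,3,-1],
  [0,0,0,0,0,3,-1],
  [0,0,0,0,0,3,-1],
])

```text
clock: 16.27
position: [454.8, 360.1, 56.0]
ee_rot: [-0.008, 1.0, 0.001, 0.001]
contact_force: [-4.4, -1.7, 15.0]
gripper_width: 0.1
grasp_force: 7.5
```

15 N held for several rows, so the key is pressed. Lift clear.

>>> carry_out([
  [0,0,0,0,0,-20,-1],
  [0,0,0,0,0,-70,-1],
  [0,0,0,0,0,-120,-1],
  [0,0,0,0,0,-120,-1],
  [0,0,0,0,0,-120,-1],
])

```text
clock: 16.9
position: [453.8, 359.3, 172.7]
ee_rot: [-0.007, 1.0, -0.0, -0.001]
contact_force: [-0.1, -1.2, -0.4]
gripper_width: -0.0
grasp_force: 0.0
```

```bash
python3 - <<'E'
from h import *
a=load('t7')['color'].astype(int); b=get_image('top')['color'].astype(int)
print(abs(a-b)[165:290,325:515].mean(), read_state()['contact_force'].round(1)); print(job_done())
E
```

```text
0.7881964912280702 [-1.1 -0.9 -0.1]
the job is handed in; nothing more can be done
None
```

I handed the job in at about 17 s: the spanner lies flat in the tray, both covers look shut in the pictures after 20–29 N presses, and the large key was held down at 15 N and released. No verdict came back.

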